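# Release, shut and lock the medicine box bin

### The job

The tilt-out bin of the grey medicine box is standing open, held by the stop lever on the box's top. Flick the lever well up to release the bin, tilt the bin fully shut, then push the lever all the way down again so that it locks the bin. Leave the other things on the board where they are.

Things in the scene. Friction and masses are not known exactly. Their poses are not given: they have to be found in the camera images.
- medbox: Grey plastic medicine box, fixed: 130 deep (x), 200 wide (y), 140 mm high. Origin at the centre of its underside, on the board (z = 0). Its -x axis points out of the front, where the bin tilts out; z is up. At y = -55 mm on its flat top two ears, 26 mm high, carry the stop lever; the rest of the top is bare.
- bin (a joint): Tilt-out bin: front panel 6 thick, 190 wide, 124 mm high, open tray behind it, hinged along its lower edge (box frame x = -70, z = 14 mm). Radians: 0 = shut, panel upright, outer face at x = -73, top edge at z = 136 mm in the box frame; grows to 0.5 as its top tilts out to -x. Starts 0.28 to 0.45. Stiff hinge: stays where left, 1.5 N at the top edge moves it.
- bin_rim (a point): Point on the outer face of the bin's front panel, 2 mm below its top edge, at y = +45 mm in the box frame (well away from the lever). Its axes turn with the bin: x is square to the panel, pointing inwards to the tray.
- lever (a joint): Stop lever on the box's top. Radians: 0 = fully down, level, pointing to the box's -x; grows to 1.2 as its free end swings up. It stays where left; 2 N at the grip moves it. Starts under 0.06. A steel toe hangs 36 mm below the hinge axis, 50 mm from it: with the lever down it stands 3 mm in front of the shut panel, or behind the open one, which then cannot shut. From 0.6 up it is clear of the bin.
- lever_hinge (a point): Centre of the lever's hinge: box frame x = -30, y = -55, z = 156 mm; the hinge line runs along the box's y. Axes as the box.
- lever_grip (a point): Middle of the lever's black grip, 95 mm from the hinge, at mid-thickness. The grip is 22 mm wide (along the hinge line), 14 mm thick and runs from 60 to 116 mm from the hinge; it can be pinched by its sides from above. Axes turn with the lever: -x points to its free end, y along the hinge line.
- mug: Bystander: white ceramic mug, 82 mm across, 92 mm high, standing. Origin at the centre of its underside.
- bowl: Bystander: small white plastic bowl, 110 mm across, 45 mm high. Origin at the centre of its underside.
- torch: Bystander: black torch lying down, 155 x 40 x 40 mm, long axis x, press button at its -x end. Origin under its middle.
- hairgrip: Bystander: steel hair grip lying flat, 85 x 14 x 12 mm, long axis x. Origin at the centre of its underside.
- case: Bystander: dark brown spectacle case, 160 x 62 x 36 mm, long axis x. Origin at the centre of its underside.
- jar: Bystander: amber jar with a lid, 52 mm across, 85 mm high, standing. Origin at the centre of its underside.

How it is judged:
By the outcome, as a careful person would: the job done as asked, in the order asked, and still so for the second after the job is handed in, with the robot touching nothing.
It also fails if it takes over 53 s, if anything falls off the work surface, if the arm or the gripper's body presses on something with over 40 N, if the wrist force passes 120 N, or if a joint passes its speed limit or range.

### The arm

A 6-joint arm with a two-finger parallel gripper is mounted at the origin on the work surface. World frame = base frame: x ahead of the robot, y to its left, z up, the work surface at z = 0. Lengths are in m, angles in rad, forces in N, time in s.
With the tool pointing down it reaches from about 0.4 to 0.825 m from the base axis. Payload 7 kg.
Tool frame: the origin (TCP) lies on the centre line of the jaws, within the pads' length; the fingertips stand 17 mm ahead of it and the grasp point (between the pads) lies 2 mm behind it; y points along the fingers, x is the direction in which the jaws open and shut, and the axes are right-handed (so a half turn about y gives the same grasp; the last joint's range is limited). The gripper opens to 85 mm and grips with 20 to 120 N. Pads are 22 mm wide; open, the fingers measure 114 mm over their backs; the gripper's body (76 mm by 85 mm) begins 54 mm behind the grasp point. The pads swing forward as they close: fully open they stand 13 mm farther back than shut.
Start: joints at [1.454, 0.359, 0.012, 0, -1.224, -0.288], TCP at [0.266, 0.62, 0.248] pointing down, gripper open.
Joint ranges: [-3.07, 3.07], [-1.43, 2.12], [-1.02, 1.25], [-3.03, 1.67], [-3.05, -0], [-3.03, 3.03]. Speed limits (rad/s): [2.39, 2.39, 3.01, 3.14, 3.14, 3.14].

### API

Orientations are given as a unit quaternion [x, y, z, w].
In Python, from rig import manip gives the robot as it stands.
- The arm moves only by the tool apply_moves, never from a script. Its argument "commands" is a list of rows, each a list of 7 numbers: the shift along the world's x, y, z in cm, then the turn, a rotation vector about the world's x, y, z in rad, then the gripper command: -1 is shut, 1 is fully open, values between are in proportion. In form: [[tx, ty, tz, ax, ay, az, fingers], ...]. A call has 1 to 5 rows; each row shifts and turns the pose as measured when the row begins; what a row does not reach is not made up. A row lasts 1/10 s, in which the tool goes at most 50 mm and 8.59 degrees, less where a joint would pass 70% of its speed; a pose out of reach is approached as far as the arm can. A call with a gripper value outside its range is refused whole. The fingers move at their own pace and stop on an object; the grip force is fixed at half the most. Time passes only in rows, so rows that do not move let the fingers close. It gives the time, the measured TCP pose, the force and the opening at its end, in the units of the state.
- manip.sense(): the state, without advancing time (a new reading comes with each control period).
- manip.read_camera(name): name is "scene" or "top"; returns a dict with "frame" (480x640x3 uint8, red, green, blue), "range_z" (480x640 float32, m along the optical axis (not along the pixel's ray), 0 where there is no reading), "vertical_fov" (degrees; the focal length in pixels is half the picture's height over the tangent of half this angle, whatever the lens; pixels are square), "cx", "cy" (the principal point, pixels), "k1" (the pictures are not rectified: a ray, as slopes to the right and down, at radius r is drawn at 1 + k1 r^2 times it, then the intrinsics apply), "R" (3x3) and "t" (3): a world point X has camera coordinates R X + t. Camera axes: x right, y down, z forward; pixel columns grow to the right and rows downward; lengths in m; the calibration is good to about 2 mm. A picture is of the moment at which its call begins.
- manip.job_done(): hands the job in, once; it reports no verdict.
Trained networks look in a picture, given as the dict that the camera call returned (one of the last four; its "shot" number tells which), for a name from the list of things; names that differ only in an ending like _2 or _b are one class to them, and where a whole thing is asked for, a point or a joint stands for the part that bears it (a point fixed in the world has none). Each returns a list of dicts, best first, with "conf" (0 to 1); they miss things now and then, are a little off and sometimes report something else, mostly with a low value. They report only what shows in the picture. A call takes as long as a camera call.
- manip.search_frame(picture, thing): "location" ([x, y, z] in m, in the coordinates of the camera as it stood for that picture, good to about 4 mm: the middle of the surface that is visible of it).
- manip.outline_of(picture, thing): "region" (480x640 bool, what is visible of it).
The state is a dict: "clock": time; "qpos": joint angles; "dq": joint speeds; "effort": joint torques, N m; "position": TCP position; "ee_rot": TCP orientation; "wrist_force": force on the tool from outside, world axes, zero at the start; "ft_torque": the same for the moment, N m; "grip_width": opening from 0.0 (shut) to 1.0 (fully open).
Only numpy, scipy, OpenCV 4.12 (cv2) and the standard library are available. Lean on these libraries where they do the work, as an engineer would, in place of code of your own. Each camera call takes 0.05 s, during which the arm holds its last target.

## Working session

There is one attempt and no reset: what is moved stays moved. The work goes in short steps, Python scripts to look and compute and a tool call to move; the robot and the scene stay as the last step left them, time stands still between calls to the robot, and variables do not carry over. Pictures are saved under pics/ and viewed, and the job is handed in when it is done.

Besides the shell and the picture viewer there is one more tool, called after "Request:" in YAML: its name, and indented under it one key for each argument. apply_moves: Moves the arm, as the interface text tells. Its arguments: {"type":"object","properties":{"commands":{"type":"array"}},"required":["commands"]}

```bash
mkdir -p pics; ls
cat > h.py <<'E'
import numpy as np, cv2
from rig import manip
def shot(name,fn):
    p=manip.read_camera(name); cv2.imwrite('pics/'+fn,p["frame"][:,:,::-1]); return p
def K(p):
    f=240/np.tan(np.radians(p["vertical_fov"])/2); return np.array([[f,0,p["cx"]],[0,f,p["cy"]],[0,0,1.]])
def dist(p): return np.array([p["k1"],0,0,0,0.])
def cloud(p,mask):
    v,u=np.nonzero(mask&(p["range_z"]>0)); z=p["range_z"][v,u]
    n=cv2.undistortPoints(np.stack([u,v],1).astype(float)[:,None],K(p),dist(p))[:,0]
    return (np.c_[n*z[:,None],z]-p["t"])@p["R"]
def w(p,loc): return (np.array(loc)-p["t"])@p["R"]
def proj(p,X):
    return cv2.projectPoints(np.atleast_2d(X).astype(float),cv2.Rodrigues(p["R"])[0],np.array(p["t"],float),K(p),dist(p))[0][:,0]
E
python3 - <<'E'
from h import *
s=manip.sense()
print({k:np.round(v,3) for k,v in s.items()})
for n in("scene","top"):
    p=shot(n,n+"0.png"); print(n,p["vertical_fov"],np.round(-p["R"].T@p["t"],3),np.round(p["R"],2).tolist())
    for th in("medbox","bin","bin_rim","lever","lever_hinge","lever_grip","mug","bowl","torch","hairgrip","case","jar"):
        r=manip.search_frame(p,th)
        print(th,[(round(d["conf"],2),np.round(w(p,d["location"]),3).tolist()) for d in r[:2]])
E
```

```text
pics
{'clock': np.float64(0.0), 'qpos': array([ 1.454,  0.359,  0.011, -0.   , -1.224, -0.288]), 'dq': array([0.001, 0.   , 0.001, 0.002, 0.   , 0.001]), 'effort': array([ 0.0000e+00, -5.8332e+01,  2.9342e+01,  6.9370e+00, -6.0000e-03,
       -0.0000e+00]), 'position': array([0.266, 0.62 , 0.247]), 'ee_rot': array([ 0.39 , -0.59 ,  0.591, -0.389]), 'wrist_force': array([-0.126,  0.425, -0.161]), 'ft_torque': array([0.053, 0.009, 0.034]), 'grip_width': np.float64(0.999)}
scene 53.60038059792576 [1.294 0.329 1.091] [[-0.44, 0.9, -0.01], [0.71, 0.34, -0.62], [-0.56, -0.28, -0.78]]
medbox [(0.86, [0.568, -0.061, 0.141])]
bin [(0.64, [0.605, -0.035, 0.099])]
bin_rim [(0.91, [0.603, -0.039, 0.099]), (0.39, [0.57, -0.058, 0.139])]
lever [(0.54, [0.56, 0.029, 0.163])]
lever_hinge [(0.9, [0.569, -0.058, 0.14])]
lever_grip [(0.54, [0.561, 0.029, 0.163]), (0.31, [0.743, 0.081, 0.056])]
mug [(0.63, [0.743, 0.081, 0.057])]
bowl [(0.91, [0.664, -0.202, 0.025])]
torch [(0.84, [0.668, 0.205, 0.035]), (0.26, [0.523, -0.4, 0.039])]
hairgrip []
case [(0.74, [0.522, -0.397, 0.037])]
jar [(0.85, [0.706, 0.4, 0.067]), (0.22, [0.743, 0.084, 0.055])]
top 47.41960899126356 [ 0.494 -0.019  1.273] [[0.01, -1.0, -0.02], [-1.0, -0.01, -0.09], [0.09, 0.02, -1.0]]
medbox [(0.68, [0.553, -0.055, 0.136])]
bin [(0.89, [0.602, -0.014, 0.102])]
bin_rim [(0.84, [0.602, -0.01, 0.1]), (0.15, [0.552, -0.056, 0.137])]
lever [(0.71, [0.552, 0.024, 0.166])]
lever_hinge [(0.75, [0.553, -0.056, 0.139]), (0.15, [0.604, -0.014, 0.104])]
lever_grip [(0.83, [0.553, 0.024, 0.165])]
mug [(0.68, [0.758, 0.09, 0.029]), (0.44, [0.554, 0.024, 0.168])]
bowl [(0.58, [0.677, -0.193, 0.019])]
torch [(0.55, [0.658, 0.203, 0.034])]
hairgrip [(0.48, [0.48, -0.202, -0.001]), (0.34, [0.551, 0.023, 0.163])]
case [(0.79, [0.512, -0.406, 0.032])]
jar [(0.91, [0.686, 0.39, 0.085]), (0.46, [0.553, 0.026, 0.165])]
```

View pics/scene0.png

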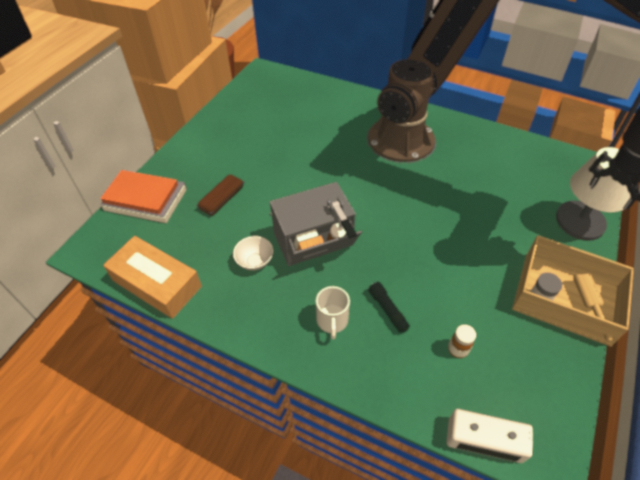

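View pics/top0.png

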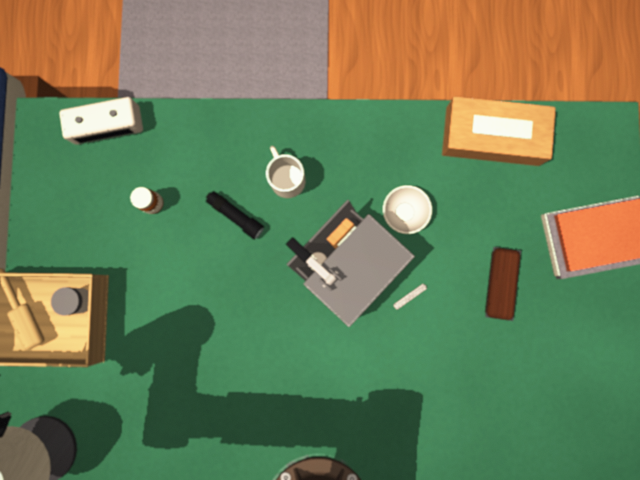

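The top view shows the box at about (358,268), with its front and open bin facing up-left (world +x,+y). The lever runs from (330,275) to its black grip at (298,250). The mug is at (286,175), the torch at (235,215) and the bowl at (407,210). Next I'll fit the box pose.

```bash
cat > fit.py <<'E'
from h import *
p=shot("top","top1.png"); q=shot("scene","scene1.png")
for pp in(p,q):
    for th in("medbox","lever","bin"):
        r=manip.outline_of(pp,th)
        if not r: print(th,'none');continue
        m=r[0]["region"]; c=cloud(pp,m); print(th,round(r[0]["conf"],2),m.sum(),np.round(c.mean(0),3),np.round(np.percentile(c[:,2],[5,50,95]),3))
        if th=="medbox":
            s=c[np.abs(c[:,2]-0.139)<0.008]
            rect=cv2.minAreaRect((s[:,:2]*1000).astype(np.float32)); print(rect,np.round(cv2.boxPoints(rect)).tolist())
# whole-image top plane
for nm,pp in(("top",p),("scene",q)):
    c=cloud(pp,np.ones((480,640),bool))
    near=np.linalg.norm(c[:,:2]-[0.553,-0.05],axis=1)<0.2
    s=c[near&(np.abs(c[:,2]-0.140)<0.004)]
    print(nm,len(s)); 
    H,xe,ye=np.histogram2d(s[:,0],s[:,1],bins=60)
    rect=cv2.minAreaRect((s[:,:2]*1000).astype(np.float32)); print(rect,np.median(s[:,2]))
    np.save(nm+".npy",c[near])
u=p["frame"]
cv2.imwrite("pics/crop1.png",cv2.resize(u[180:340,260:440,::-1],None,fx=4,fy=4,interpolation=cv2.INTER_CUBIC)[:600,:])
v=q["frame"]; cv2.imwrite("pics/crop2.png",cv2.resize(v[160:280,230:380,::-1],None,fx=5,fy=5,interpolation=cv2.INTER_CUBIC))
E
python3 fit.py
```

```text
medbox 0.71 8400 [ 0.551 -0.057  0.131] [0.078 0.139 0.162]
((551.4987182617188, -58.945098876953125), (180.76983642578125, 200.1691436767578), 47.70732116699219) [[417.0, -58.0], [565.0, -193.0], [686.0, -59.0], [538.0, 75.0]]
lever 0.77 542 [0.553 0.025 0.161] [0.157 0.163 0.167]
bin 0.81 1830 [ 0.603 -0.012  0.095] [0.04  0.102 0.126]
medbox 0.59 5096 [ 0.567 -0.059  0.119] [0.038 0.139 0.162]
((553.6463623046875, -59.04154968261719), (188.7146759033203, 201.44949340820312), 47.064701080322266) [[416.0, -60.0], [563.0, -197.0], [692.0, -59.0], [544.0, 79.0]]
lever 0.79 337 [0.558 0.025 0.161] [0.141 0.163 0.167]
bin 0.85 1801 [ 0.596 -0.028  0.086] [0.026 0.099 0.127]
top 5414
((538.3906860351562, -73.45738220214844), (141.3284149169922, 200.14144897460938), 47.606571197509766) 0.13987493847803517
scene 2351
((541.341064453125, -71.97884368896484), (152.80491638183594, 201.6616973876953), 47.26416778564453) 0.14076828311375253
```

View pics/crop1.png

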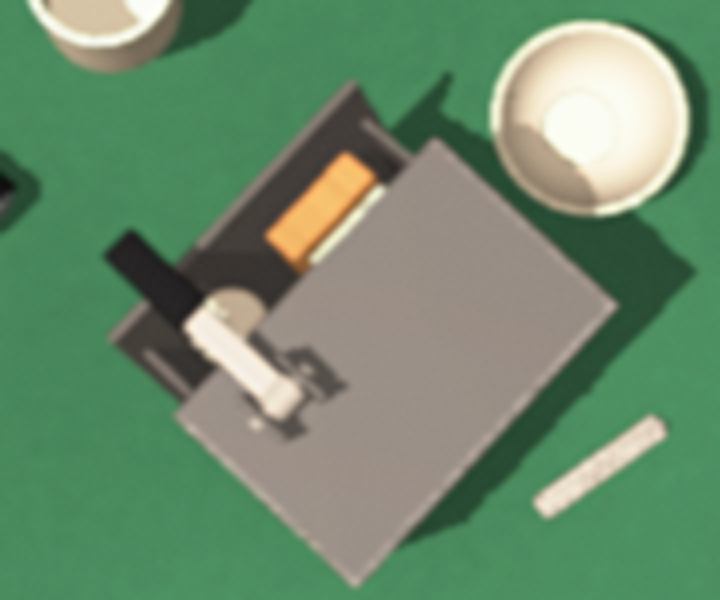

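View pics/crop2.png

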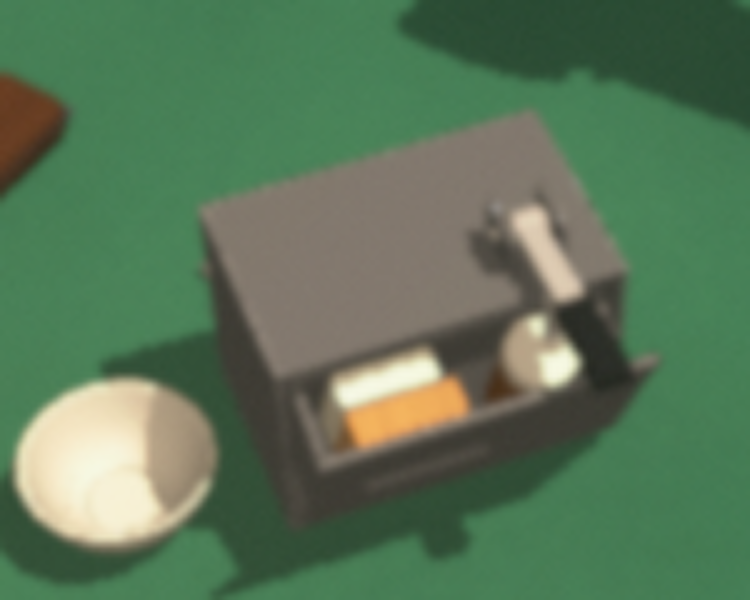

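```bash
cat > fit2.py <<'E'
import numpy as np
# box frame: back edge fit. yaw of box +x
for n in("top","scene"):
    c=np.load(n+".npy"); s=c[np.abs(c[:,2]-0.14)<0.004]
    for yaw in np.radians([-134,-133,-132.5,-132,-131]):
        ex=np.array([np.cos(yaw),np.sin(yaw)]); ey=np.array([-ex[1],ex[0]])
        a=s[:,:2]@ex; b=s[:,:2]@ey
        print(n,round(np.degrees(yaw),1),'x',np.round(np.percentile(a,[0.3,2,98,99.7]),4),'y',np.round(np.percentile(b,[.3,2,98,99.7]),4), 'cnt')
E
python3 fit2.py
```

```text
top -134.0 x [-0.381  -0.3778 -0.2532 -0.2502] y [0.3382 0.3425 0.5342 0.5377] cnt
top -133.0 x [-0.3724 -0.3699 -0.2454 -0.2432] y [0.3444 0.3475 0.5397 0.5429] cnt
top -132.5 x [-0.3684 -0.366  -0.2415 -0.2395] y [0.3472 0.3504 0.5423 0.5455] cnt
top -132.0 x [-0.3644 -0.362  -0.2376 -0.2355] y [0.3497 0.353  0.545  0.5483] cnt
top -131.0 x [-0.3574 -0.354  -0.2298 -0.2268] y [0.3547 0.3582 0.55   0.5536] cnt
scene -134.0 x [-0.3836 -0.3801 -0.2533 -0.2493] y [0.34   0.3442 0.5365 0.5395] cnt
scene -133.0 x [-0.3749 -0.3721 -0.2458 -0.2423] y [0.3458 0.3494 0.5421 0.5449] cnt
scene -132.5 x [-0.3708 -0.3681 -0.242  -0.2387] y [0.3485 0.3521 0.5448 0.5474] cnt
scene -132.0 x [-0.3669 -0.3641 -0.2381 -0.2345] y [0.3513 0.3548 0.5475 0.5502] cnt
scene -131.0 x [-0.3601 -0.3558 -0.2297 -0.226 ] y [0.3563 0.3599 0.5526 0.5558] cnt
```

```bash
cat >> h.py <<'E'
from scipy.spatial.transform import Rotation as Ro
YAW=np.radians(-132.4); C0=np.array([0.535,-0.078,0])
RB=Ro.from_euler('z',YAW).as_matrix()
def b2w(x): return RB@np.array(x)/1000+C0     # mm box -> world m
def w2b(X): return (np.atleast_2d(X)-C0)@RB*1000
def tool():
    s=manip.sense(); R=Ro.from_quat(s["ee_rot"]).as_matrix(); 
    return s,R
E
python3 - <<'E'
from h import *
s,R=tool(); print("tool axes world\n",R.round(3))
ey=RB[:,1]; print("ey",ey.round(3),"ex",RB[:,0].round(3))
a=np.arctan2(ey[1],ey[0])-np.arctan2(R[1,0],R[0,0]); print("turn z needed",(a+np.pi/2)%np.pi-np.pi/2)
for n,x in(("grip",[-125,-55,156]),("hinge",[-30,-55,156]),("prepush",[-170,45,100]),("bin push end",[-73,45,100])): print(n,b2w(x).round(4))
for n in("top","scene"):
    c=w2b(np.load(n+".npy"))
    m=(c[:,0]<-95)&(c[:,0]>-150)&(np.abs(c[:,1]+55)<14)&(c[:,2]>145); g=c[m]
    print(n,"grip",len(g),g.mean(0).round(1),np.percentile(g,[2,98],axis=0).round(1).tolist())
    m=(c[:,0]<-78)&(c[:,0]>-150)&(c[:,1]>-20)&(c[:,1]<90)&(c[:,2]>118)&(c[:,2]<140); g=c[m]
    print("rim",len(g),np.percentile(g,[2,50,98],axis=0).round(1).tolist())
E
```

```text
tool axes world
 [[-0.394 -0.     0.919]
 [-0.919  0.    -0.394]
 [-0.    -1.    -0.   ]]
ey [ 0.738 -0.674  0.   ] ex [-0.674 -0.738 -0.   ]
turn z needed 1.2355627220274101
grip [0.5787 0.0514 0.156 ]
hinge [ 0.5146 -0.0188  0.156 ]
prepush [0.6829 0.0172 0.1   ]
bin push end [ 0.6175 -0.0544  0.1   ]
top grip 267 [-120.   -55.6  163.7] [[-144.2, -66.1, 159.2], [-95.8, -45.2, 168.0]]
rim 230 [[-119.0, -16.8, 118.5], [-114.2, 35.6, 124.9], [-109.6, 87.6, 130.1]]
scene grip 171 [-123.   -52.7  163.3] [[-146.6, -64.2, 154.8], [-96.2, -42.9, 168.0]]
rim 116 [[-120.5, -16.3, 119.7], [-116.9, 36.0, 126.4], [-113.0, 88.0, 130.9]]
```

Request:
apply_moves:
  commands:
    - [2.2,-4.2,0,0,0,-0.14,1]
    - [2.2,-4.2,0,0,0,-0.14,1]
    - [2.2,-4.2,0,0,0,-0.14,1]
    - [2.2,-4.2,0,0,0,-0.14,1]
    - [2.2,-4.2,0,0,0,-0.14,1]

```text
clock: 2.2
position: [0.3757, 0.4082, 0.2462]
ee_rot: [0.158, -0.689, 0.69, -0.157]
wrist_force: [1.7, 0.7, 0.3]
grip_width: 1.002
```

Request:
apply_moves:
  commands:
    - [2.2,-4.2,0,0,0,-0.14,1]
    - [2.2,-4.2,0,0,0,-0.14,1]
    - [2.2,-4.2,0,0,0,-0.14,1]
    - [2.2,-4.2,0,0,0,-0.14,1]
    - [2.2,-4.2,0,0,0,-0.14,1]

```text
clock: 2.7
position: [0.4883, 0.1892, 0.2482]
ee_rot: [0.099, 0.701, -0.7, -0.097]
wrist_force: [0.7, 0.9, 0.3]
grip_width: 1.002
```

```bash
cat > st.py <<'E'
from h import *
s,R=tool(); print("t",s["clock"],"pos",s["position"].round(4),"box mm",w2b(s["position"]).round(1),"F",s["wrist_force"].round(1),"w",round(float(s["grip_width"]),3))
ey=RB[:,1]; a=np.arctan2(ey[1],ey[0])-np.arctan2(R[1,0],R[0,0]); print("turn z",round((a+np.pi/2)%np.pi-np.pi/2,3),"approach(box)",(RB.T@R[:,1]).round(3),"q",s["qpos"].round(2))
E
python3 st.py
```

```text
t 2.7 pos [0.4883 0.1892 0.2482] box mm [[-165.9 -214.7  248.2]] F [0.7 0.9 0.3] w 1.002
turn z -0.462 approach(box) [-0.003  0.001 -1.   ] q [ 0.75  0.11 -0.32  0.   -1.14 -1.02]
```

Request:
apply_moves:
  commands:
    - [2.2,-3.4,0,0,0,-0.12,1]
    - [2.2,-3.4,0,0,0,-0.12,1]
    - [2.2,-3.4,0,0,0,-0.12,1]
    - [2.2,-3.4,0,0,0,-0.1,1]
    - [0,0,0,0,0,0,1]

```text
clock: 3.2
position: [0.5807, 0.0422, 0.2497]
ee_rot: [0.267, 0.657, -0.655, -0.263]
wrist_force: [-0.6, -0.3, -0.4]
grip_width: 0.998
```

```bash
python3 st.py
```

```text
t 3.2 pos [0.5807 0.0422 0.2497] box mm [[-119.6  -47.3  249.7]] F [-0.6 -0.3 -0.4] w 0.998
turn z 0.028 approach(box) [-0.005  0.005 -1.   ] q [ 0.41  0.2  -0.2   0.   -1.16 -1.18]
```

Request:
apply_moves:
  commands:
    - [-0.2,0.9,-2.5,0,0,0.028,1]
    - [0,0,-3,0,0,0,1]
    - [0,0,-1.8,0,0,0,1]
    - [0,0,0,0,0,0,1]

```text
clock: 3.6
position: [0.5796, 0.0496, 0.1757]
ee_rot: [0.259, 0.661, -0.657, -0.253]
wrist_force: [0.6, -0.7, 0.6]
grip_width: 0.996
```

```bash
python3 st.py; python3 -c "
from h import *
p=shot('scene','scene2.png'); cv2.imwrite('pics/crop3.png',cv2.resize(p['frame'][110:290,220:420,::-1],None,fx=3.3,fy=3.3,interpolation=cv2.INTER_CUBIC))"
```

```text
t 3.6 pos [0.5796 0.0496 0.1757] box mm [[-124.3  -53.1  175.7]] F [ 0.6 -0.7  0.6] w 0.996
turn z 0.002 approach(box) [-0.008  0.006 -1.   ] q [ 0.42  0.26 -0.31  0.   -0.99 -1.17]
```

View pics/crop3.png

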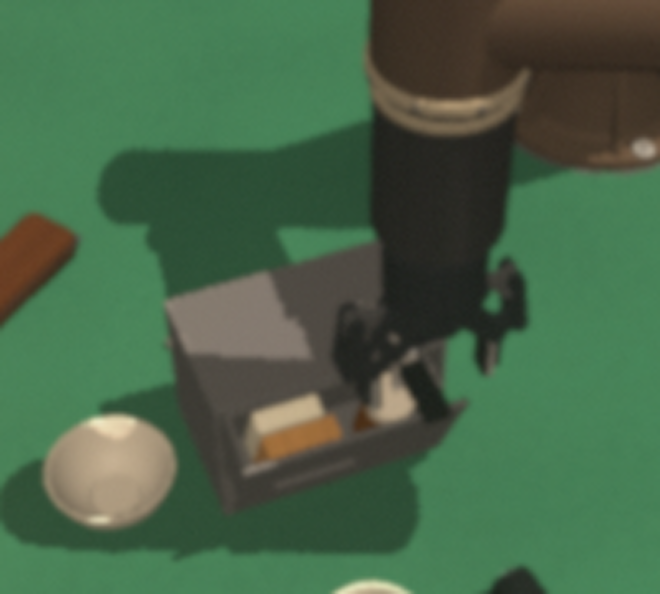

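The fingers stand on either side of the black grip at crop (425,390), above the tray. I'll go down and pinch it.

Request:
apply_moves:
  commands:
    - [0,0.1,-1.7,0,0,0,1]
    - [0,0,-0.2,0,0,0,0]
    - [0,0,0,0,0,0,-1]
    - [0,0,0,0,0,0,-1]
    - [0,0,0,0,0,0,-1]

```text
clock: 4.15
position: [0.5834, 0.0523, 0.1644]
ee_rot: [0.261, 0.663, -0.656, -0.249]
wrist_force: [-0.3, 0.0, 0.1]
grip_width: 0.329
```

Request:
apply_moves:
  commands:
    - [0,0,0,0,0,0,-1]
    - [0,0,0,0,0,0,-1]
    - [0,0,0,0,0,0,-1]

```text
clock: 4.45
position: [0.5822, 0.0536, 0.1652]
ee_rot: [0.261, 0.664, -0.655, -0.25]
wrist_force: [0.8, -1.4, -3.1]
grip_width: 0.24
```

```bash
python3 st.py
```

```text
t 4.45 pos [0.5822 0.0536 0.1652] box mm [[-129.   -53.9  165.2]] F [ 0.8 -1.4 -3.1] w 0.24
turn z -0.001 approach(box) [-0.017  0.01  -1.   ] q [ 0.43  0.27 -0.32  0.   -0.96 -1.17]
```

Request:
apply_moves:
  commands:
    - [-0.1,-0.1,1.0,0.074,-0.067,0,-1]
    - [-0.16,-0.18,0.97,0.074,-0.067,0,-1]
    - [-0.22,-0.24,0.94,0.074,-0.067,0,-1]
    - [-0.28,-0.31,0.9,0.074,-0.067,0,-1]

```text
clock: 4.85
position: [0.5746, 0.0453, 0.2031]
ee_rot: [0.305, 0.782, -0.509, -0.192]
wrist_force: [-2.9, -3.1, -1.8]
grip_width: 0.242
```

```bash
cat >> st.py <<'E'
b=w2b(s["position"])[0]; dx,dz=b[0]+30,b[2]-156
print("r",round(np.hypot(dx,dz),1),"theta",round(np.arctan2(dz,-dx)-np.arctan2(9,99),3),"tilt",round(np.arctan2(-(RB.T@R[:,1])[0],-(RB.T@R[:,1])[2]),3))
E
python3 st.py
```

```text
t 4.85 pos [0.5746 0.0453 0.2031] box mm [[-117.8  -53.9  203.1]] F [-2.9 -3.1 -1.8] w 0.242
turn z -0.002 approach(box) [-0.408  0.009 -0.913] q [ 0.27  0.1  -0.39 -0.32 -0.74 -0.8 ]
r 99.6 theta 0.402 tilt 0.42
```

Request:
apply_moves:
  commands:
    - [-0.34,-0.38,0.85,0.074,-0.067,0,-1]
    - [-0.4,-0.44,0.8,0.074,-0.067,0,-1]
    - [-0.45,-0.49,0.73,0.074,-0.067,0,-1]

```text
clock: 5.15
position: [0.5613, 0.0313, 0.229]
ee_rot: [0.333, 0.85, -0.383, -0.14]
wrist_force: [-7.0, -11.8, -18.2]
grip_width: 0.24
```

```bash
python3 st.py
```

```text
t 5.15 pos [0.5613 0.0313 0.229 ] box mm [[-98.5 -54.3 229. ]] F [ -7.  -11.8 -18.2] w 0.24
turn z -0.001 approach(box) [-0.667  0.011 -0.745] q [-0.01  0.04 -0.36 -0.77 -0.78 -0.27]
r 100.1 theta 0.727 tilt 0.73
```

Request:
apply_moves:
  commands:
    - [-0.56,-0.61,0.56,0.076,-0.07,0,-1]
    - [-0.67,-0.73,0.62,0.088,-0.08,0,-1]
    - [0,0,0,0,0,0,-1]

```text
clock: 5.45
position: [0.5481, 0.0157, 0.2438]
ee_rot: [0.351, 0.888, -0.28, -0.1]
wrist_force: [-3.6, 13.2, 1.2]
grip_width: 0.242
```

```bash
python3 st.py
```

```text
t 5.45 pos [0.5481 0.0157 0.2438] box mm [[-78.1 -53.5 243.8]] F [-3.6 13.2  1.2] w 0.242
turn z 0.008 approach(box) [-0.823  0.017 -0.567] q [-0.31  0.07 -0.37 -1.12 -0.97  0.17]
r 100.1 theta 0.979 tilt 0.968
```

Request:
apply_moves:
  commands:
    - [0,0,0,0,0,0,0.2]
    - [0,0,0,0,0,0,0.2]
    - [0,0,0,0,0,0,0.2]
    - [0,0,0,0,0,0,0.2]

```text
clock: 5.85
position: [0.5483, 0.0122, 0.2446]
ee_rot: [0.354, 0.887, -0.28, -0.1]
wrist_force: [0.0, 0.8, -0.3]
grip_width: 0.6
```

```bash
python3 st.py
```

```text
t 5.85 pos [0.5483 0.0122 0.2446] box mm [[-75.6 -51.  244.6]] F [ 0.   0.8 -0.3] w 0.6
turn z 0.013 approach(box) [-0.823  0.022 -0.567] q [-0.31  0.07 -0.37 -1.12 -0.97  0.17]
r 99.6 theta 1.004 tilt 0.967
```

Request:
apply_moves:
  commands:
    - [-1.66,-1.8,1.7,0,0,0,0.2]
    - [-1.66,-1.8,1.7,0,0,0,0.2]
    - [0,0,3,0,0,0,0.2]
    - [0,0,3,-0.07,0.065,0,-1]

```text
clock: 6.25
position: [0.5121, -0.0231, 0.3344]
ee_rot: [0.345, 0.873, -0.323, -0.123]
wrist_force: [0.9, -1.5, -0.5]
grip_width: 0.447
```

```bash
python3 st.py;  python3 -c "
from h import *
p=shot('scene','scene3.png'); cv2.imwrite('pics/crop4.png',cv2.resize(p['frame'][110:290,220:420,::-1],None,fx=3.3,fy=3.3,interpolation=cv2.INTER_CUBIC))"
```

```text
t 6.25 pos [ 0.5121 -0.0231  0.3344] box mm [[-25.1 -53.9 334.4]] F [ 0.9 -1.5 -0.5] w 0.447
turn z 0.009 approach(box) [-0.761  0.012 -0.649] q [-0.27 -0.09 -0.28 -0.87 -1.08 -0.16]
r 178.5 theta 1.507 tilt 0.864
```

View pics/crop4.png

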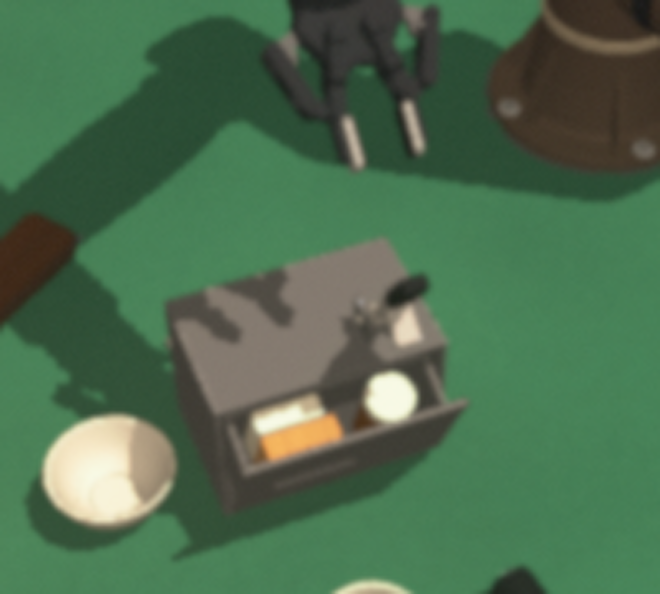

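The crop shows the lever up, with its grip at (408,292), and the bin still open with its rim at about (350,450). The fingers are clear. Next I'll move round to the front of the bin.

Request:
apply_moves:
  commands:
    - [3,0.85,0,-0.106,0.097,0,-1]
    - [3,0.85,0,-0.106,0.097,0,-1]
    - [3,0.85,0,-0.106,0.097,0,-1]
    - [3,0.85,0,-0.106,0.097,0,-1]
    - [3,0.85,0,-0.106,0.097,0,-1]

```text
clock: 6.8
position: [0.6608, 0.0162, 0.3553]
ee_rot: [0.288, 0.707, -0.609, -0.217]
wrist_force: [1.7, -1.7, -0.9]
grip_width: 0.0
```

Request:
apply_moves:
  commands:
    - [3,0.85,0,-0.106,0.097,0,-1]
    - [0,0,0,0,0,0,-1]

```text
clock: 7.0
position: [0.6962, 0.033, 0.3469]
ee_rot: [-0.262, -0.657, 0.666, 0.237]
wrist_force: [0.2, -0.3, -4.4]
grip_width: -0.001
```

```bash
python3 st.py
```

```text
t 7.0 pos [0.6962 0.033  0.3469] box mm [[-190.7   44.2  346.9]] F [ 0.2 -0.3 -4.4] w -0.001
turn z -0.019 approach(box) [-0.002  0.038 -0.999] q [ 0.34  0.34  0.19  0.03 -1.4  -1.07]
r 249.5 theta 0.781 tilt 0.002
```

Request:
apply_moves:
  commands:
    - [-0.2,-0.2,-4.5,0,0,0,-1]
    - [0,0,-4.5,0,0,0,-1]
    - [0,0,-4.5,0,0,0,-1]
    - [0,0,-4.5,0,0,0,-1]
    - [0,0,-4.2,0,0,0,-1]

```text
clock: 7.5
position: [0.6999, 0.0424, 0.1252]
ee_rot: [-0.259, -0.661, 0.667, 0.228]
wrist_force: [0.1, -0.2, 0.9]
grip_width: 0.003
```

```bash
python3 st.py;  python3 -c "
from h import *
p=shot('scene','scene4.png'); cv2.imwrite('pics/crop5.png',cv2.resize(p['frame'][150:350,220:420,::-1],None,fx=3,fy=3,interpolation=cv2.INTER_CUBIC))"
```

```text
t 7.5 pos [0.6999 0.0424 0.1252] box mm [[-200.1   40.6  125.2]] F [ 0.1 -0.2  0.9] w 0.003
turn z -0.036 approach(box) [-0.009  0.044 -0.999] q [ 0.36  0.47 -0.13  0.04 -0.95 -1.08]
r 172.9 theta -0.27 tilt 0.009
```

View pics/crop5.png

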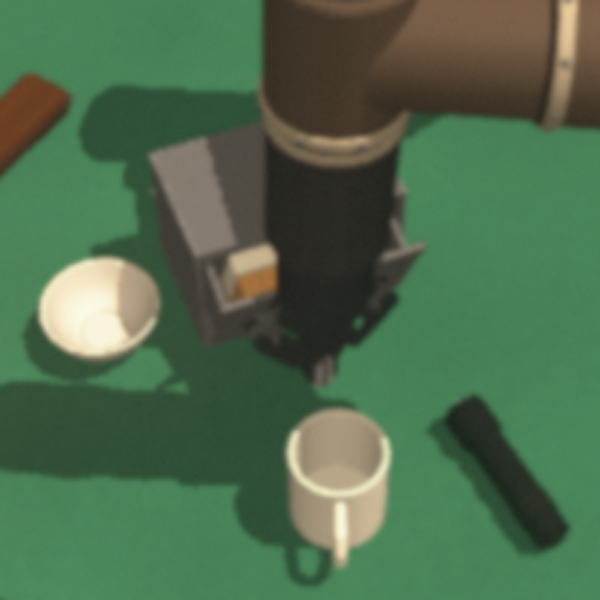

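The fingertips at crop (322,372) stand between the bin front and the mug, clear of both. I'll push along box +x.

Request:
apply_moves:
  commands:
    - [-1.9,-2.3,-0.1,0,0,-0.03,-1]
    - [-1.9,-2.3,0,0,0,0,-1]
    - [-0.67,-0.74,0,0,0,0,-1]
    - [-0.67,-0.74,0,0,0,0,-1]
    - [-0.67,-0.74,0,0,0,0,-1]

```text
clock: 8.05
position: [0.6377, -0.022, 0.1152]
ee_rot: [-0.262, -0.656, 0.666, 0.239]
wrist_force: [0.5, 1.0, 1.2]
grip_width: -0.002
```

```bash
python3 st.py
```

```text
t 8.05 pos [ 0.6377 -0.022   0.1152] box mm [[-110.6   38.1  115.2]] F [0.5 1.  1.2] w -0.002
turn z -0.016 approach(box) [ 0.001  0.036 -0.999] q [ 0.29  0.39 -0.28  0.04 -0.88 -1.04]
r 90.3 theta -0.559 tilt -0.001
```

Request:
apply_moves:
  commands:
    - [-0.67,-0.74,0.1,0,0,0,-1]
    - [-0.67,-0.74,0.1,0,0,0,-1]
    - [-0.2,-0.22,0,0,0,0,-1]
    - [0,0,0,0,0,0,-1]

```text
clock: 8.45
position: [0.6215, -0.0398, 0.1191]
ee_rot: [-0.263, -0.657, 0.666, 0.238]
wrist_force: [0.6, 0.8, -1.2]
grip_width: -0.003
```

```bash
python3 st.py
```

```text
t 8.45 pos [ 0.6215 -0.0398  0.1191] box mm [[-86.5  38.1 119.1]] F [ 0.6  0.8 -1.2] w -0.003
turn z -0.016 approach(box) [-0.001  0.037 -0.999] q [ 0.27  0.37 -0.31  0.04 -0.87 -1.02]
r 67.4 theta -0.669 tilt 0.001
```

Request:
apply_moves:
  commands:
    - [-0.14,-0.15,0,0,0,0,-1]
    - [-0.14,-0.15,0,0,0,0,-1]

```text
clock: 8.65
position: [0.6192, -0.0426, 0.1192]
ee_rot: [-0.263, -0.657, 0.666, 0.238]
wrist_force: [3.2, 7.1, -1.3]
grip_width: -0.003
```

```bash
python3 st.py
```

```text
t 8.65 pos [ 0.6192 -0.0426  0.1192] box mm [[-82.9  38.3 119.2]] F [ 3.2  7.1 -1.3] w -0.003
turn z -0.016 approach(box) [-0.002  0.038 -0.999] q [ 0.26  0.36 -0.32  0.04 -0.87 -1.01]
r 64.4 theta -0.698 tilt 0.002
```

Request:
apply_moves:
  commands:
    - [-0.14,-0.15,0,0,0,0,-1]
    - [-0.14,-0.15,0,0,0,0,-1]

```text
clock: 8.85
position: [0.6192, -0.0426, 0.1193]
ee_rot: [-0.264, -0.659, 0.664, 0.236]
wrist_force: [3.6, 8.5, -2.3]
grip_width: 0.001
```

```bash
python3 st.py
```

```text
t 8.85 pos [ 0.6192 -0.0426  0.1193] box mm [[-82.9  38.3 119.3]] F [ 3.6  8.5 -2.3] w 0.001
turn z -0.017 approach(box) [-0.008  0.039 -0.999] q [ 0.26  0.36 -0.32  0.04 -0.86 -1.01]
r 64.4 theta -0.698 tilt 0.008
```

The fingers stopped against the shut panel: the position hasn't changed, with about 9 N. I'll back off, rise and look.

Request:
apply_moves:
  commands:
    - [2,2.2,0,0,0,0,-1]
    - [1.3,1.5,3,0,0,0,-1]
    - [0,0,5,0,0,0,-1]
    - [0,0,5,0,0,0,-1]
    - [0,0,5,0,0,0,-1]

```text
clock: 9.35
position: [0.6471, -0.005, 0.2937]
ee_rot: [-0.258, -0.655, 0.668, 0.242]
wrist_force: [1.6, 0.1, 0.6]
grip_width: 0.001
```

```bash
python3 st.py;  python3 -c "
from h import *
p=shot('scene','scene5.png'); cv2.imwrite('pics/crop6.png',cv2.resize(p['frame'][150:350,220:420,::-1],None,fx=3,fy=3,interpolation=cv2.INTER_CUBIC))"
```

```text
t 9.35 pos [ 0.6471 -0.005   0.2937] box mm [[-129.5   33.6  293.7]] F [1.6 0.1 0.6] w 0.001
turn z -0.017 approach(box) [ 0.009  0.027 -1.   ] q [ 0.31  0.28 -0.01  0.03 -1.28 -1.04]
r 169.9 theta 0.855 tilt -0.009
```

View pics/crop6.png

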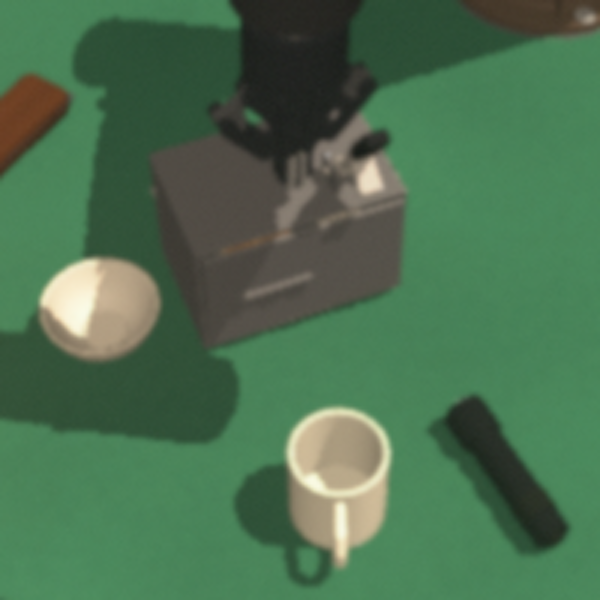

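Request:
apply_moves:
  commands:
    - [-3.0,0,1.5,0,0,0,-1]
    - [-4.4,0,0,0,0,0,-1]
    - [-4.4,0,0,0,0,0,-1]
    - [0,0,0,0,0,0,-1]

```text
clock: 9.8
position: [0.5303, -0.006, 0.3213]
ee_rot: [-0.263, -0.657, 0.666, 0.237]
wrist_force: [1.9, 0.7, 1.9]
grip_width: -0.002
```

```bash
python3 st.py;  python3 -c "
from h import *
p=shot('scene','scene6.png'); cv2.imwrite('pics/crop7.png',cv2.resize(p['frame'][110:310,220:420,::-1],None,fx=3,fy=3,interpolation=cv2.INTER_CUBIC))
p=shot('top','top6.png'); cv2.imwrite('pics/crop8.png',cv2.resize(p['frame'][150:350,220:420,::-1],None,fx=3,fy=3,interpolation=cv2.INTER_CUBIC))"
```

```text
t 9.8 pos [ 0.5303 -0.006   0.3213] box mm [[-50.  -52.  321.3]] F [1.9 0.7 1.9] w -0.002
turn z -0.017 approach(box) [-0.003  0.039 -0.999] q [ 0.38  0.06 -0.22  0.04 -1.27 -1.12]
r 166.5 theta 1.36 tilt 0.003
```

View pics/crop7.png

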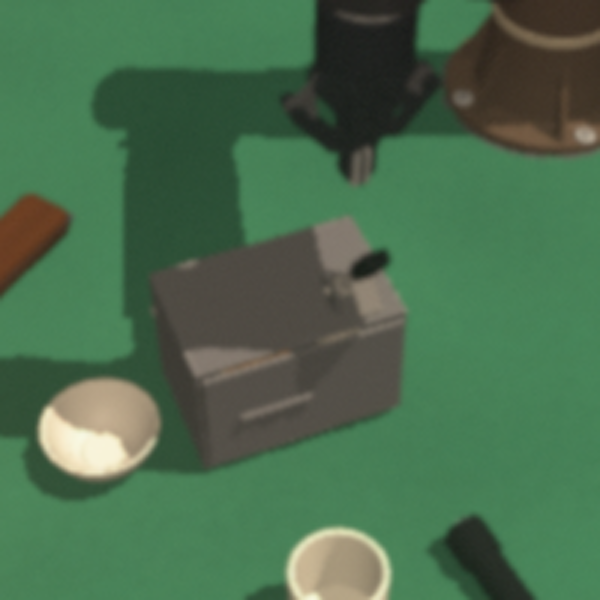

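View pics/crop8.png

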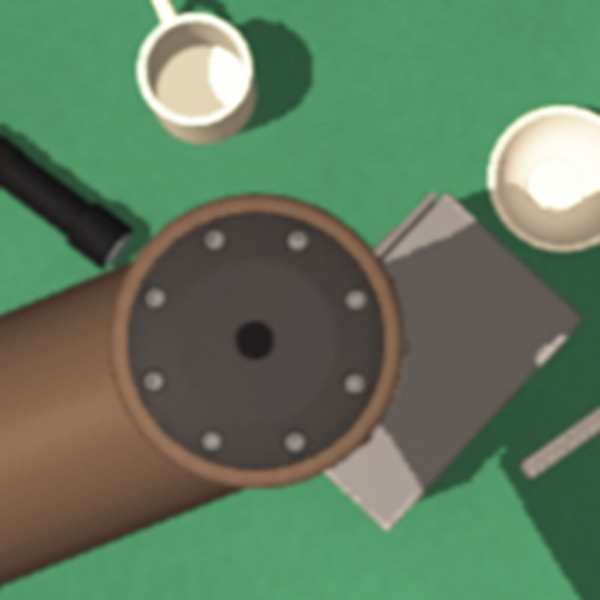

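The bin is shut: the panel is flush along the front edge at crop (300,345), and the lever is still up with its grip at (370,263). I'll check the panel's depth before lowering the lever.

```bash
cat > binchk.py <<'E'
from h import *
p=manip.read_camera("scene"); c=w2b(cloud(p,np.ones((480,640),bool)))
g=c[(c[:,0]<-62)&(c[:,0]>-150)&(c[:,1]>-20)&(c[:,1]<90)]
for lo,hi in((30,60),(60,90),(90,115),(115,134)):
    k=g[(g[:,2]>lo)&(g[:,2]<hi)]; print(lo,hi,len(k),np.percentile(k[:,0],[5,50,95]).round(1) if len(k) else '')
L=c[(np.abs(c[:,1]+55)<14)&(c[:,0]<-20)&(c[:,0]>-150)&(c[:,2]>147)&(c[:,2]<262)]
print("lever pts",len(L),np.percentile(L,[2,50,98],axis=0).round(1).tolist())
E
python3 binchk.py
```

```text
30 60 242 [-74.7 -72.2 -69.4]
60 90 263 [-78.  -72.9 -70.3]
90 115 226 [-74.8 -72.5 -70.1]
115 134 188 [-74.5 -72.3 -69.4]
lever pts 229 [[-97.6, -64.4, 158.9], [-79.0, -50.2, 195.6], [-30.7, -42.9, 256.2]]
```

Request:
apply_moves:
  commands:
    - [-0.2,0.2,-3.5,0,0,0,-1]
    - [0,0,-3.5,0,0,0,-1]
    - [0.67,0.74,-1,0,0,0,-1]
    - [0.67,0.74,-1,0,0,0,-1]
    - [0,0,0,0,0,0,-1]

```text
clock: 10.45
position: [0.5513, 0.0126, 0.2279]
ee_rot: [-0.264, -0.656, 0.666, 0.237]
wrist_force: [-0.4, 0.1, -0.1]
grip_width: 0.003
```

```bash
python3 st.py
```

```text
t 10.45 pos [0.5513 0.0126 0.2279] box mm [[-77.9 -49.  227.9]] F [-0.4  0.1 -0.1] w 0.003
turn z -0.016 approach(box) [-0.001  0.041 -0.999] q [ 0.4   0.15 -0.33  0.04 -1.07 -1.15]
r 86.4 theta 0.892 tilt 0.001
```

Request:
apply_moves:
  commands:
    - [0.4,1.0,-1.1,0,0,0,-1]
    - [0.6,0.8,-1.1,0,0,0,-1]
    - [0.67,0.74,-1.1,0,0,0,-1]
    - [0,0,0,0,0,0,-1]

```text
clock: 10.85
position: [0.5717, 0.0403, 0.1945]
ee_rot: [-0.265, -0.656, 0.666, 0.236]
wrist_force: [-0.8, -1.1, -0.0]
grip_width: -0.001
```

```bash
python3 st.py; python3 -c "
from h import *
p=shot('scene','scene7.png'); cv2.imwrite('pics/crop9.png',cv2.resize(p['frame'][110:310,220:420,::-1],None,fx=3,fy=3,interpolation=cv2.INTER_CUBIC))"
```

```text
t 10.85 pos [0.5717 0.0403 0.1945] box mm [[-112.2  -52.7  194.5]] F [-0.8 -1.1 -0. ] w -0.001
turn z -0.017 approach(box) [-0.002  0.044 -0.999] q [ 0.44  0.22 -0.34  0.05 -1.   -1.19]
r 90.7 theta 0.347 tilt 0.002
```

View pics/crop9.png

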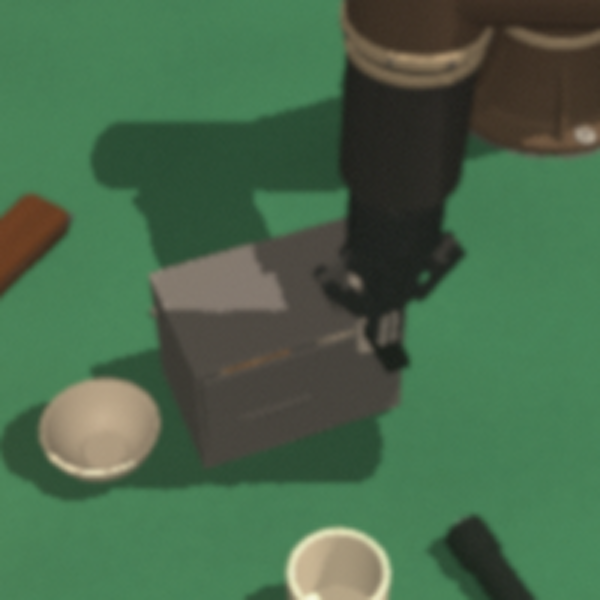

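Request:
apply_moves:
  commands:
    - [0.2,0.2,-0.6,0,0,0,-1]
    - [0,0,-0.5,0,0,0,-1]
    - [0,0,-0.3,0,0,0,-1]

```text
clock: 11.2
position: [0.5749, 0.043, 0.1818]
ee_rot: [-0.266, -0.657, 0.665, 0.234]
wrist_force: [-0.9, 1.5, 2.4]
grip_width: 0.002
```

```bash
python3 st.py
```

```text
t 11.2 pos [0.5749 0.043  0.1818] box mm [[-116.3  -52.1  181.8]] F [-0.9  1.5  2.4] w 0.002
turn z -0.017 approach(box) [-0.006  0.045 -0.999] q [ 0.44  0.23 -0.35  0.05 -0.97 -1.19]
r 90.1 theta 0.2 tilt 0.006
```

The fingertips at crop (392,345) are on the grip, which is nearly level. I'll press it home in small steps.

Request:
apply_moves:
  commands:
    - [0,0,-0.2,0,0,0,-1]
    - [0,0,-0.2,0,0,0,-1]

```text
clock: 11.4
position: [0.5753, 0.043, 0.1792]
ee_rot: [-0.266, -0.658, 0.665, 0.234]
wrist_force: [-8.0, 2.1, 19.5]
grip_width: 0.0
```

Request:
apply_moves:
  commands:
    - [0,0,-0.3,0,0,0,-1]
    - [0,0,-0.3,0,0,0,-1]

```text
clock: 11.6
position: [0.5755, 0.0429, 0.1788]
ee_rot: [-0.267, -0.658, 0.665, 0.232]
wrist_force: [-12.4, 3.7, 27.1]
grip_width: -0.001
```

```bash
python3 st.py
```

```text
t 11.6 pos [0.5755 0.0429 0.1788] box mm [[-116.6  -51.6  178.8]] F [-12.4   3.7  27.1] w -0.001
turn z -0.019 approach(box) [-0.009  0.049 -0.999] q [ 0.44  0.23 -0.36  0.05 -0.95 -1.19]
r 89.5 theta 0.167 tilt 0.009
```

The lever is hard down: the tip is at z 0.162 and the grip top should be at 0.163, with 27 N and no further travel. I'll rise and clear away for a final look.

Request:
apply_moves:
  commands:
    - [0,0,2,0,0,0,-1]
    - [0,0,4.5,0,0,0,-1]
    - [0,0,4.5,0,0,0,-1]
    - [-2,4.2,0,0,0,0,-1]
    - [-2,4.2,0,0,0,0,-1]

```text
clock: 12.1
position: [0.534, 0.1236, 0.2933]
ee_rot: [-0.269, -0.657, 0.664, 0.235]
wrist_force: [-0.5, 0.8, 0.4]
grip_width: 0.002
```

Request:
apply_moves:
  commands:
    - [-2,4.2,0,0,0,0,-1]
    - [-2,4.2,0,0,0,0,-1]
    - [-2,4.2,0,0,0,0,-1]
    - [-2,4.2,0,0,0,0,-1]
    - [0,0,0,0,0,0,-1]

```text
clock: 12.6
position: [0.448, 0.299, 0.2948]
ee_rot: [-0.27, -0.658, 0.662, 0.235]
wrist_force: [-0.1, -0.1, 0.3]
grip_width: 0.001
```

```bash
python3 st.py; python3 binchk.py; python3 -c "
from h import *
p=shot('scene','scene8.png'); cv2.imwrite('pics/crop10.png',cv2.resize(p['frame'][110:310,220:420,::-1],None,fx=3,fy=3,interpolation=cv2.INTER_CUBIC))
p=shot('top','top8.png')
for th in('mug','bowl','torch','hairgrip','case','jar'):
    print(th,[np.round(w(p,d['location']),3).tolist() for d in manip.search_frame(p,th)[:1]])
c=w2b(cloud(p,np.ones((480,640),bool)))
g=c[(np.abs(c[:,1]+55)<9)&(c[:,0]<-30)&(c[:,0]>-144)&(c[:,2]>147)]
print('lever line',len(g),np.polyfit(g[:,0],g[:,2],1).round(3),'tip half z',np.median(g[g[:,0]<-110][:,2]).round(1),'grip z',np.median(g[g[:,0]>-90][:,2]).round(1))"
```

```text
t 12.6 pos [0.448  0.299  0.2948] box mm [[-219.8 -318.5  294.8]] F [-0.1 -0.1  0.3] w 0.001
turn z -0.01 approach(box) [-0.013  0.048 -0.999] q [ 0.99  0.09 -0.25  0.05 -1.22 -1.73]
r 235.1 theta 0.541 tilt 0.013
30 60 255 [-75.  -72.3 -70.3]
60 90 261 [-78.1 -73.  -70.4]
90 115 227 [-74.6 -72.2 -69.9]
115 134 186 [-74.7 -72.2 -69.9]
lever pts 354 [[-146.8, -67.6, 152.2], [-91.8, -52.9, 162.1], [-25.0, -42.8, 167.7]]
mug [[0.759, 0.086, 0.026]]
bowl [[0.677, -0.197, 0.017]]
torch [[0.656, 0.202, 0.034]]
hairgrip [[0.478, -0.201, 0.002]]
case [[0.513, -0.406, 0.034]]
jar [[0.685, 0.39, 0.085]]
lever line 466 [-1.10000e-02  1.60885e+02] tip half z 162.6 grip z 161.4
```

View pics/crop10.png

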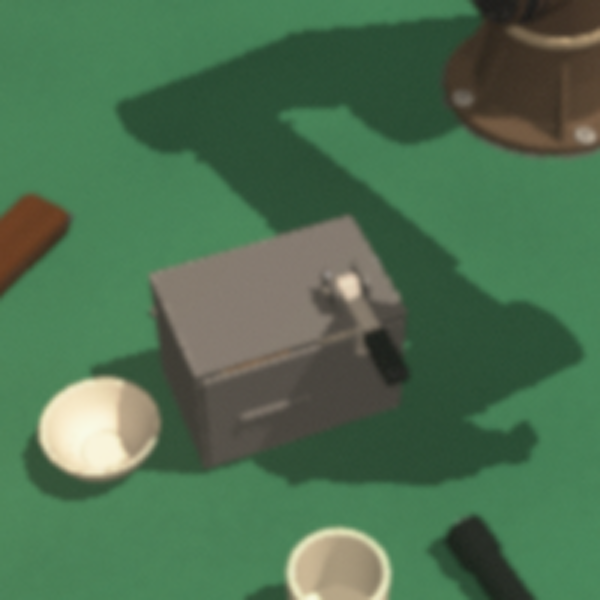

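View pics/top8.png

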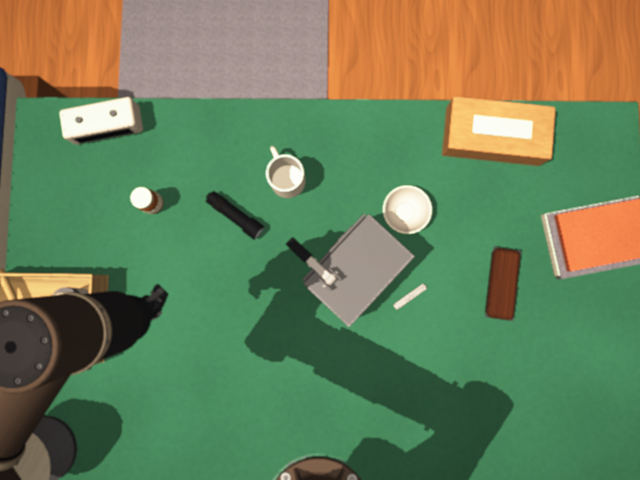

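View pics/scene8.png

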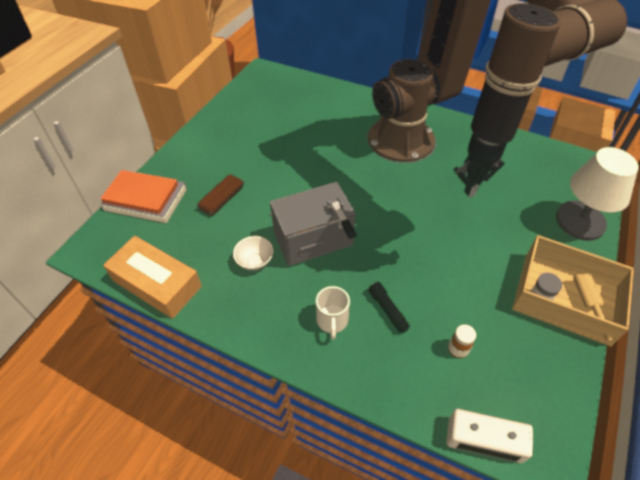

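The full scene shows the bin shut at about (315,230), the lever level over the panel at (345,220), and the arm clear of everything at (490,150). I'll hand the job in.

```bash
python3 -c "
from rig import manip
print(manip.job_done())"
```

```text
the job is handed in; nothing more can be done
None
```

The bin is shut and the lever is down in front of it. I handed the job in at about 12.8 s on the robot's clock.

**What I did**
- **Lever up:** I pinched the grip, swung the lever up to about 0.97 rad and let go.
- **Bin shut:** I pushed the bin shut with closed fingertips near its top edge. It stopped dead at about 9 N.
- **Lever down:** I pressed the lever down until it stopped moving, at about 27 N on the grip.

**Last checks**
- **Bin:** the panel face measured about -72.5 mm over its whole height, against -73 mm when shut.
- **Lever:** its top measured level to about 0.01 rad, at 162 mm high; 163 mm was expected.
- **Other things on the board:** all six were within about 4 mm of where they started, which is within the detector's error.
- **Arm:** it stood clear of everything, with the wrist force near zero.

No check failed or disagreed. I did not test the lock by pulling on the bin.

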